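# Draw and park the spring bolt of a meter cabinet leaf

### The arm

A 7-joint arm with a two-finger parallel gripper is mounted at the origin on the work surface. World frame = base frame: x ahead of the robot, y to its left, z up, the work surface at z = 0. Lengths are in m, angles in rad, forces in N, time in s.
With the tool pointing down it reaches from about 0.4 to 0.85 m from the base axis. Payload 4.5 kg.
Tool frame: the origin (TCP) lies at the very end of the fingers, on their centre line; the grasp point (between the pads) lies 19 mm behind it (r.grip_point_offset is the distance from the TCP to the grasp point, in m); y points along the fingers, x is the direction in which the jaws open and shut, and the axes are right-handed (so a half turn about y gives the same grasp; the last joint's range is limited). The gripper opens to 88 mm and grips with 3 to 60 N. Pads are 18 mm wide; open, the fingers measure 123 mm over their backs; the gripper's body (75 mm by 187 mm) begins 45 mm behind the grasp point.
Start: joints at [1.266, 0.689, -0.195, 1.565, 0.157, 0.902, -0.215], TCP at [0.208, -0.589, 0.239] pointing down, gripper open.
Joint ranges: [-3.01, 3.01], [-0.46, 2.08], [-1.47, 1.51], [0.13, 2.56], [-1, 4.14], [0.04, 2.09], [-2.66, 2.66]. Speed limits (rad/s): [2.57, 2.57, 3.14, 3.14, 3.14, 3.14, 3.14].

### API

Orientations are given as a unit quaternion [x, y, z, w].
In Python, from plant import get_state, snapshot, camera_params, job, r gives the robot as it stands.
- The arm moves only by the tool carry_out, never from a script. Its arguments are lists of equal length, an entry for each row: "offset": the shift along the world's x, y, z in m, a list of three; "twist": the turn about the world's z in degrees. In form: {"offset": [[tx, ty, tz], ...], "twist": [twist, ...]}. A call has 1 to 8 rows; each row shifts and turns the commanded pose from where the row before left it; what a row does not reach is not made up. A row lasts 1/8 s, in which the tool goes at most 62.5 mm and 10.7 degrees, less where a joint would pass 70% of its speed; a pose out of reach is approached as far as the arm can. A call with a gripper value outside its range is refused whole. "grip" is the finger opening in m, from 0 to 0.0881, set as the call begins (left out, the last holds). The fingers move at their own pace and stop on an object; "newtons" is the grip in N (left out, the last holds). Time passes only in rows, so rows that do not move let the fingers close. It gives the time, the measured TCP pose, the force and the opening at its end, in the units of the state.
- get_state(): the state, without advancing time (a new reading comes with each control period).
- snapshot(name): name is "scene" or "top" or "wrist"; returns the picture (400x640x3 uint8, red, green, blue); there is no depth.
- camera_params(name): a dict with "camera_matrix" (3x3 intrinsics, pixels), "eye" and "orientation" of the camera in the world. Camera axes: x right, y up, looking along -z (the intrinsics and any distortion apply to the point x, -y, -z); pixel columns grow to the right and rows downward; lengths in m; the calibration is good to about 2 mm. A picture is of the moment at which its call begins: read the wrist's pose just before it. camera_params takes no time and is no camera call; for the wrist camera it gives the pose at the moment of the call.
- job.finish_job(): hands the job in, once; it reports no verdict.
The state is a dict: "clock": time; "q": joint angles; "qd": joint speeds; "joint_torque": joint torques, N m; "tool_pos": TCP position; "eef_rot": TCP orientation; "contact_force": force on the tool from outside, world axes, zero at the start; "moment": the same for the moment, N m; "opening": opening from 0.0 (shut) to 1.0 (fully open).
Only numpy, scipy, OpenCV 4.12 (cv2) and the standard library are available. Lean on these libraries where they do the work, as an engineer would, in place of code of your own. Each camera call takes 0.05 s, during which the arm holds its last target. There are 200 camera calls.

### The job

The two-door cabinet lying on the bench still has its right-hand leaf on, bolted shut. By its ball-ended handle, draw the leaf's spring bolt back out of its keeper to its stop, swing the handle all the way down sideways into the hold-back notch and let go, so that the bolt stays drawn. Leave the tools and loose parts on and around the cabinet where they lie.

Things in the scene. Friction and masses are not known exactly. Their poses are not given: they have to be found in the camera images.
- cabinet: Pale grey steel two-door cabinet, fixed on its back, doors up: 420 (x) x 560 (y) x 130 mm; place and yaw vary. Origin: centre of underside; x towards its top end (away from the robot at yaw 0), y towards its left half, which has no leaf and shows rails and breakers below the rim. A leaf 338 x 252 mm, upper face 133 mm above the bench, covers the right half (y < 0); the bolt is on it.
- bolt_case: The spring bolt's fixed steel barrel, 35 mm thick and 123 mm long, on a base plate 145 x 56 x 3 mm on the leaf, near the cabinet's middle and near edge. Origin: on the leaf's face, 133 mm above the bench, at cabinet x -97, y -38 mm; axes as the cabinet's. The bolt's axis runs along x, 24 mm above the origin; the barrel spans x -48 to +75 mm.
- knob_center (a point): Centre of the black ball knob, 25 mm across, on the end of the bolt's straight steel handle, 8 mm thick and square to the bolt's axis; 62 mm from that axis. Bolt shot, handle upright: at cabinet x -122, y -38, height 219 mm. It moves along cabinet +x as the bolt is drawn. Parked: x about -80, y about -97, height about 176 mm.
- notch (a point): Point on the bolt's axis at the middle of the hold-back notch: cabinet x -76.5, y -38, height 157 mm. The barrel has a slot along its top in which the upright handle travels; at its far (+x) end the slot turns down the right (-y) side: that is the notch, 15 mm wide along x.
- keeper (a point): Centre of the top of the steel keeper on the cabinet's near rim, 22 (x) x 34 (y) mm, at cabinet x -192, y -38, height 171 mm (it is 14 mm higher than the bolt's axis). The bolt's rod, 16 mm thick, shoots towards -x into it.
- bolt (a joint): How far the bolt is drawn, m: 0 shot (at rest), 0.046 against its stop. A spring pulls it back to 0 with 6 N when shot, rising to 11 N at the stop. When parked the handle rests on the notch's front wall and this reads about 0.042.
- bolt_handle (a joint): Angle of the handle about the bolt's axis, rad: 0 upright, growing as it swings down towards cabinet -y, 1.26 at rest at the bottom of the notch. Along the slot it only rocks between about -0.15 and 0.2; it swings further only with the bolt drawn past about 0.042. It turns lightly (under 0.05 N m); once well into the notch the notch's wall holds the bolt drawn.
- screwdriver: Orange-handled screwdriver, 210 mm long, 26 mm thick, lying on the right leaf beyond the bolt; origin under its middle, x towards its tip. Leave alone.
- breaker_single: White single-pole breaker lying on its side on the right leaf, to the right of the bolt: 85 x 66 x 18 mm; origin under its middle. Leave alone.
- breaker_triple: White three-pole breaker standing on the right leaf's far part: 85 x 54 x 66 mm; origin under its middle. Leave alone.
- tape_roll: Black roll of tape, 72 mm across, 19 mm high, flat on the right leaf's far part; origin under its middle. Leave alone.
- multimeter: Dark hand multimeter, 180 x 88 x 40 mm, on the bench at the left of the cabinet; origin under its middle. Leave alone.
- rail_offcut: Steel mounting-rail offcut, 200 x 35 x 8 mm, on the bench at the right of the cabinet; origin under its middle, x along it. Leave alone.

How it is judged:
By the outcome, as a careful person would: the job done as asked, in the order asked, and still so for the second after the job is handed in, with the robot touching nothing.
It also fails if it takes over 38 s, if anything falls off the work surface, if the arm or the gripper's body presses on something with over 40 N, if the wrist force passes 120 N, or if a joint passes its speed limit or range.

## Working session

There is one attempt and no reset: what is moved stays moved. The work goes in short steps, Python scripts to look and compute and a tool call to move; the robot and the scene stay as the last step left them, time stands still between calls to the robot, and variables do not carry over. Pictures are saved under pics/ and viewed, about 8 in all and at most 12, crops included, and the job is handed in when it is done.

Besides the shell and the picture viewer there is one more tool, called after "Call:" in YAML: its name, and indented under it one key for each argument. carry_out: Moves the arm, as the interface text tells. Its arguments: {"type":"object","properties":{"offset":{"type":"array"},"twist":{"type":"array"},"grip":{"type":"number"},"newtons":{"type":"number"}},"required":["offset","twist"]}

```bash
mkdir -p pics; cat > h.py <<'E'
import numpy as np,cv2
from plant import get_state,snapshot,camera_params,job,r
from scipy.spatial.transform import Rotation as R
def save(n,f,crop=None,s=1):
    im=snapshot(n)[:,:,::-1]
    if crop: im=im[crop[1]:crop[3],crop[0]:crop[2]]
    cv2.imwrite('pics/'+f,cv2.resize(im,None,fx=s,fy=s,interpolation=cv2.INTER_CUBIC))
def cam(n):
    p=camera_params(n);return np.array(p['camera_matrix']),np.array(p['eye']),p['orientation'],p
def ray(n,u,v,z,p=None):
    p=p or camera_params(n);K=np.array(p['camera_matrix']);e=np.array(p['eye'])
    d=np.linalg.solve(K,[u,v,1.]);d=rot(p)@(d*[1,-1,-1]);return e+d*(z-e[2])/d[2]
def rot(p):
    o=np.array(p['orientation']);return R.from_quat(o).as_matrix() if o.size==4 else o
def proj(n,X,p=None):
    p=p or camera_params(n);c=rot(p).T@(np.array(X)-p['eye'])*[1,-1,-1];k=np.array(p['camera_matrix'])@c;return k[:2]/k[2]
E
python3 - <<'E'
from h import *
save('scene','s1.png');save('top','t1.png')
for n in('scene','top','wrist'):print(n,camera_params(n))
s=get_state();print(s['clock'],s['tool_pos'],s['eef_rot'],R.from_quat(s['eef_rot']).as_matrix().round(3),s['contact_force'],s['opening'],r.grip_point_offset)
E
```

```text
scene {'camera_matrix': array([[387.82487561,   0.        , 312.68640482],
       [  0.        , 387.82487561, 200.85214513],
       [  0.        ,   0.        ,   1.        ]]), 'eye': array([ 1.46563857, -0.19980711,  1.18713103]), 'orientation': array([0.27613748, 0.22344553, 0.60073303, 0.71619831])}
top {'camera_matrix': array([[416.17020437,   0.        , 322.35773171],
       [  0.        , 416.17020437, 203.60628507],
       [  0.        ,   0.        ,   1.        ]]), 'eye': array([ 0.50892062, -0.02179016,  1.56821678]), 'orientation': array([-0.016471  ,  0.01049283,  0.70812507, -0.7058169 ])}
wrist {'camera_matrix': array([[352.88979866,   0.        , 323.77498874],
       [  0.        , 352.88979866, 203.65364875],
       [  0.        ,   0.        ,   1.        ]]), 'eye': array([ 0.27073786, -0.56695231,  0.38491851]), 'orientation': array([-0.10728488,  0.07706192, -0.57252063,  0.80917955])}
0.1 [ 0.20748223 -0.58898495  0.23800007] [-0.57686743  0.40901371 -0.4080428   0.57743642] [[ 0.332 -0.001  0.943]
 [-0.943  0.001  0.332]
 [-0.002 -1.    -0.   ]] [ 0.6294674  -0.0153754  -0.15848048] 1.001550308081521 0.0187
```

View pics/t1.png

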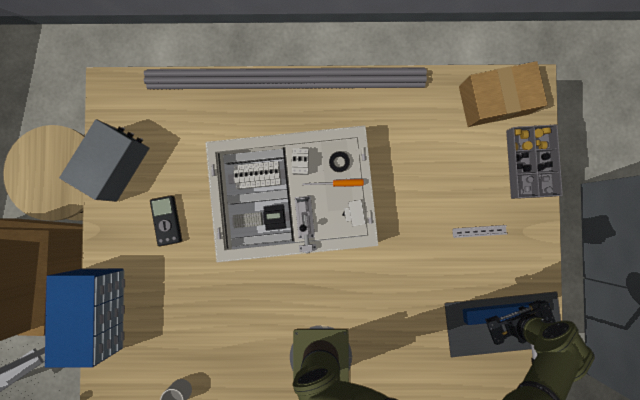

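View pics/s1.png

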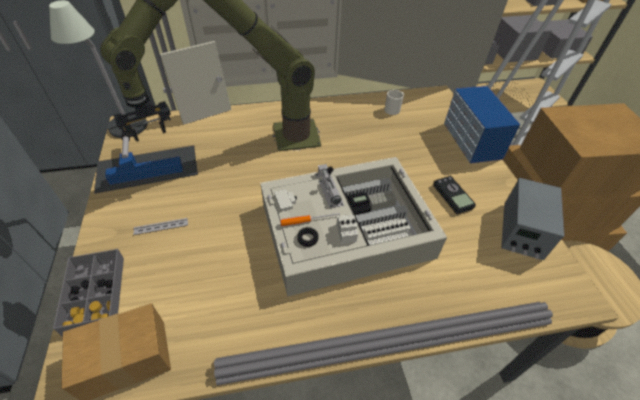

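The top view shows the cabinet's rim corners near (207,142), (365,127), (378,246) and (218,262), with the bolt near (305,225). The scene view agrees. I'll fit a pose and zoom in.

```bash
cat >> h.py <<'E'
def W(c,xyz): # c=(x,y,yaw)
    a=np.cos(c[2]);b=np.sin(c[2]);x,y,z=xyz;return np.array([c[0]+a*x-b*y,c[1]+b*x+a*y,z])
E
python3 - <<'E'
from h import *
from scipy.optimize import least_squares
px=[(207,142),(365,127),(378,246),(218,262)];m=[(.21,.28,.13),(.21,-.28,.13),(-.21,-.28,.13),(-.21,.28,.13)]
p=camera_params('top')
f=lambda c:np.ravel([proj('top',W(c,q),p)-u for q,u in zip(m,px)])
s=least_squares(f,[.5,0,0]);print(s.x,np.degrees(s.x[2]),s.fun.round(1))
im=snapshot('top')[:,:,::-1][110:280,190:400];im=cv2.resize(im,None,fx=3.8,fy=3.5,interpolation=cv2.INTER_CUBIC)
for q in [(-.122,-.038,.219),(-.192,-.038,.171),(-.0765,-.038,.157),(-.08,-.097,.176)]+m:
    X=W(s.x,q);u=proj('top',X,p);print(q,X.round(3),u.round(1));cv2.circle(im,(int((u[0]-190)*3.8),int((u[1]-110)*3.5)),4,(0,0,255),1)
cv2.imwrite('pics/t2.png',im)
E
```

```text
[0.59780275 0.09571086 0.09584214] 5.491350148526332 [-0.8  0.   1.1 -1.   0.7  0.5 -1.1  0.5]
(-0.122, -0.038, 0.219) [0.48  0.046 0.219] [304.9 228.5]
(-0.192, -0.038, 0.171) [0.41  0.04  0.171] [307.7 249. ]
(-0.0765, -0.038, 0.157) [0.525 0.051 0.157] [304.6 214.7]
(-0.08, -0.097, 0.176) [ 0.527 -0.008  0.176] [321.9 213.9]
(0.21, 0.28, 0.13) [0.78  0.395 0.13 ] [206.2 142. ]
(0.21, -0.28, 0.13) [ 0.834 -0.163  0.13 ] [366.1 126. ]
(-0.21, -0.28, 0.13) [ 0.416 -0.203  0.13 ] [378.7 246.5]
(-0.21, 0.28, 0.13) [0.362 0.354 0.13 ] [216.9 262.5]
```

View pics/t2.png

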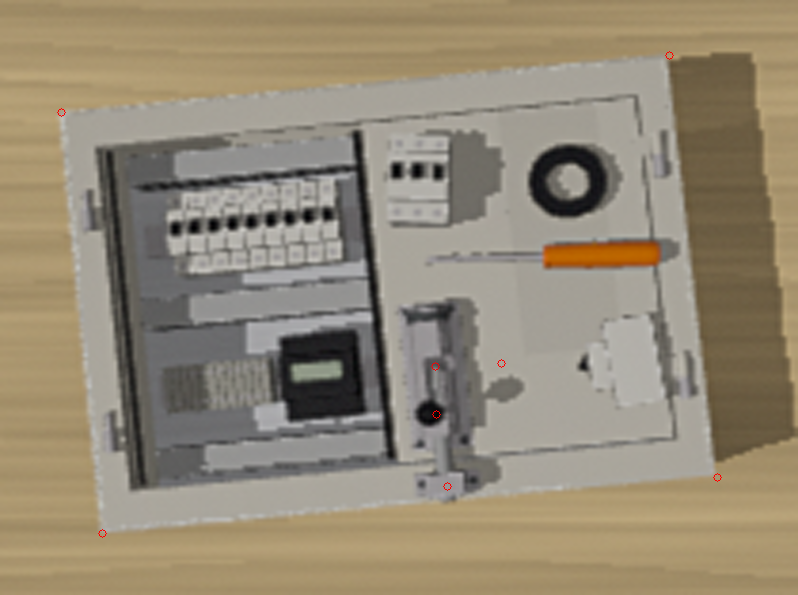

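The knob appears at about (428,413) in this crop, within 7 mm of the prediction, so the handle is rocked slightly or the fit is off by a few mm. I'll grip the ball with the jaws along cabinet x, so it can turn freely between the pads. First I go above it.

Call:
carry_out:
  offset:
    - [0,0,0.04]
    - [0.02,0.046,0.015]
    - [0.02,0.046,0]
    - [0.02,0.046,0]
    - [0.02,0.046,0]
    - [0.02,0.046,0]
    - [0.02,0.046,0]
    - [0.02,0.046,0]
  twist: [0,5.4,5.4,5.4,5.4,5.4,5.4,5.4]
  grip: 0.07

```text
clock: 1.15
tool_pos: [0.3481, -0.266, 0.2938]
eef_rot: [0.679, -0.199, 0.199, -0.679]
contact_force: [0.6, -0.8, 0.1]
opening: 0.791
```

Call:
carry_out:
  offset:
    - [0.02,0.046,0]
    - [0.02,0.046,0]
    - [0.02,0.046,0]
    - [0.02,0.046,0]
    - [0.02,0.046,0]
    - [0.02,0.046,0]
    - [0.012,0.037,0]
    - [0,0,0]
  twist: [5.4,5.4,5.4,5.4,5.4,5.4,5.4,0]

```text
clock: 2.15
tool_pos: [0.4803, 0.0491, 0.2938]
eef_rot: [-0.705, -0.033, 0.033, 0.707]
contact_force: [-1.1, -0.1, -0.1]
opening: 0.793
```

```bash
python3 - <<'E'
from h import *
s=get_state();print(s['clock'],s['tool_pos'],R.from_quat(s['eef_rot']).as_matrix().round(3),s['contact_force'],s['q'])
print(camera_params('wrist'));p=camera_params('wrist')
c=[.598,.0957,.0958]
for q in [(-.122,-.038,.219),(-.192,-.038,.171),(-.0765,-.038,.157)]:print(proj('wrist',W(c,q),p))
save('wrist','w1.png')
E
```

```text
2.15 [0.48027984 0.04905097 0.29379497] [[ 0.996  0.001 -0.093]
 [ 0.093  0.003  0.996]
 [ 0.001 -1.     0.002]] [-1.12305289 -0.14771842 -0.0853309 ] [ 0.21709973  0.47919528 -0.62549898  1.8954026   0.35568682  0.8778066
 -0.49199169]
{'camera_matrix': array([[352.88979866,   0.        , 323.77498874],
       [  0.        , 352.88979866, 203.65364875],
       [  0.        ,   0.        ,   1.        ]]), 'eye': array([0.47376409, 0.11542434, 0.44089536]), 'orientation': array([-0.13056273, -0.00664915,  0.04631409,  0.99033538])}
[323.30916949 218.26928267]
[234.67387266 200.29498613]
[378.2680674 195.7342523]
```

View pics/w1.png

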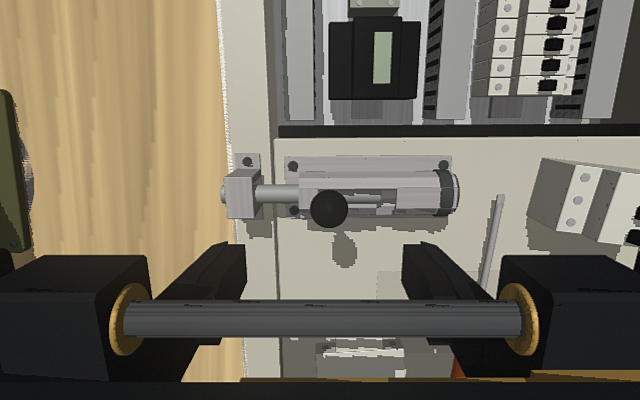

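The wrist view shows the knob at (329,209), the keeper top near (241,195), and the barrel running from x≈300 to 455. I'll correct the positions from these.

```bash
python3 - <<'E'
from h import *
p=camera_params('wrist')
k=ray('wrist',329,209,.219,p);print('knob',k);kp=ray('wrist',241,195,.171,p);print('keeper',kp,'d',k-kp)
c=[.598,.0957,.0958];d=k[:2]-W(c,(-.122,-.038,.219))[:2];print(d,kp-W(c,(-.192,-.038,.171)))
s=get_state();print('move',k-s['tool_pos']+[0,0,-.019])
E
```

```text
knob [0.48256328 0.05020601 0.219     ]
keeper [0.41456255 0.04173868 0.171     ] d [0.06800073 0.00846733 0.048     ]
[0.00236903 0.0040015 ] [4.04733325e-03 2.22991923e-03 2.77555756e-17]
move [ 0.00293125  0.0036989  -0.09351871]
```

Call:
carry_out:
  offset:
    - [0.003,0.001,-0.025]
    - [0,0,-0.03]
    - [0,0,-0.025]
    - [0,0,-0.014]
    - [0,0,0]
  twist: [0,0,0,0,0]

```text
clock: 2.82
tool_pos: [0.4822, 0.0454, 0.1992]
eef_rot: [0.707, 0.03, -0.031, -0.706]
contact_force: [0.2, -1.0, 0.3]
opening: 0.797
```

Call:
carry_out:
  offset:
    - [0,0,0]
    - [0,0,0]
    - [0,0,0]
    - [0,0,0]
    - [0,0,0]
    - [0,0,0]
  twist: [0,0,0,0,0,0]
  grip: 0.015
  newtons: 30

```text
clock: 3.58
tool_pos: [0.4838, 0.0468, 0.2]
eef_rot: [-0.706, -0.032, 0.03, 0.707]
contact_force: [3.0, -0.4, -0.2]
opening: 0.258
```

```bash
python3 - <<'E'
from h import *
s=get_state();print(s['clock'],s['tool_pos'],s['contact_force'],s['opening']*.0881)
save('wrist','w2.png')
E
```

```text
3.575 [0.48376261 0.04679207 0.20002788] [ 3.02423182 -0.43961628 -0.19504146] 0.022734557671781456
```

View pics/w2.png

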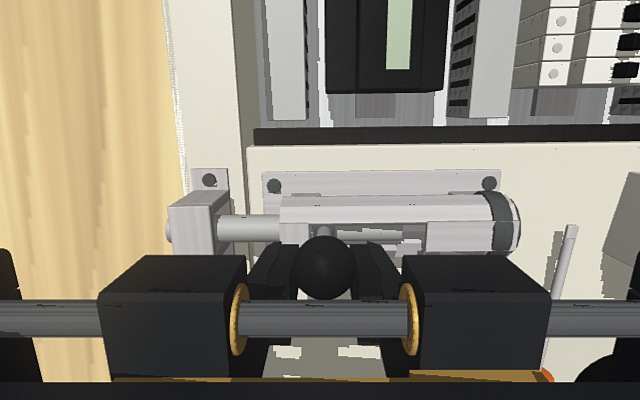

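The jaws are on the ball, which sits at (324,267). The opening of 22.7 mm is less than 25, so I'll check how well it is centred.

```bash
python3 - <<'E'
from h import *
p=camera_params('wrist');ps=[get_state() for _ in range(1)]
print(ps[0]['tool_pos'],'ball',ray('wrist',324,267,.219,p), 'radius px ball 31 -> dist',p['camera_matrix'][0][0]*.0125/31, np.linalg.norm(W([.600,.0987,.0958],(-.122,-.038,.219))-p['eye']))
t=ps[0]['tool_pos'];M=R.from_quat(ps[0]['eef_rot']).as_matrix()
for o in (-.009,0,.009):print(o,proj('wrist',t-M[:,1]*.0187+M[:,2]*o,p))
E
```

```text
[0.48372507 0.04678083 0.20001129] ball [0.48308786 0.05317706 0.219     ] radius px ball 31 -> dist 0.14229427365466854 0.14326043250608209
-0.009 [324.08140628 301.51787596]
0 [324.0902664  281.45298049]
0.009 [324.09942683 260.70797763]
```

The ball is about 6 mm off the pad centre in +y, so I'll regrasp centred.

Call:
carry_out:
  offset:
    - [0,0,0]
    - [0,0,0]
    - [0,0.006,0]
    - [0,0,0]
  twist: [0,0,0,0]
  grip: 0.045

```text
clock: 4.12
tool_pos: [0.4825, 0.0533, 0.1997]
eef_rot: [-0.706, -0.031, 0.031, 0.707]
contact_force: [-0.5, -0.2, -0.1]
opening: 0.51
```

Call:
carry_out:
  offset:
    - [0,0,0]
    - [0,0,0]
    - [0,0,0]
    - [0,0,0]
  twist: [0,0,0,0]
  grip: 0.015
  newtons: 35

```text
clock: 4.62
tool_pos: [0.4833, 0.0526, 0.1998]
eef_rot: [-0.706, -0.031, 0.031, 0.707]
contact_force: [1.6, 0.3, -0.8]
opening: 0.254
```

Call:
carry_out:
  offset:
    - [0.0075,0.0007,0]
    - [0.0075,0.0007,0]
    - [0.0075,0.0007,0]
    - [0.0075,0.0007,0]
    - [0.0075,0.0007,0]
    - [0.0065,0.0007,0]
    - [0,0,0]
  twist: [0,0,0,0,0,0,0]

```text
clock: 5.5
tool_pos: [0.5229, 0.0565, 0.1997]
eef_rot: [0.707, 0.028, -0.034, -0.706]
contact_force: [-10.5, -0.3, 11.1]
opening: 0.257
```

Call:
carry_out:
  offset:
    - [0.003,0.0003,0]
    - [0,0,0]
  twist: [0,0]

```text
clock: 5.75
tool_pos: [0.5254, 0.0568, 0.1997]
eef_rot: [0.707, 0.028, -0.034, -0.706]
contact_force: [-10.0, 0.3, 10.5]
opening: 0.255
```

Call:
carry_out:
  offset:
    - [0.003,0.0003,0]
    - [0.002,0.0002,0]
    - [0,0,0]
  twist: [0,0,0]

```text
clock: 6.12
tool_pos: [0.5294, 0.0572, 0.1996]
eef_rot: [0.707, 0.028, -0.035, -0.705]
contact_force: [-12.0, -0.5, 12.7]
opening: 0.26
```

```bash
python3 - <<'E'
from h import *
s=get_state();print(s['clock'],s['tool_pos'],s['contact_force'],s['moment'],s['opening']*.0881)
p=camera_params('wrist');c=[.601,.0987,.0958]
for q in [(-.076,-.038,.219),(-.0765,-.038,.157)]:print(proj('wrist',W(c,q),p))
save('wrist','w3.png')
E
```

```text
6.125 [0.52935151 0.05720923 0.19964611] [-12.0222696   -0.48396011  12.7229828 ] [-0.08970864  2.35673623 -0.04053118] 0.02289124466922494
[321.91408024 290.37819513]
[322.74323023 235.98623097]
```

View pics/w3.png

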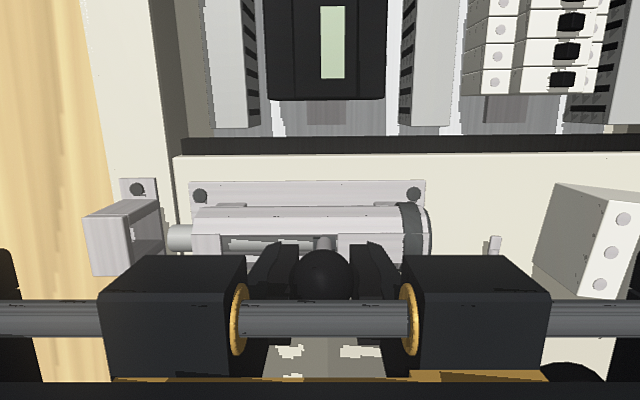

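The rod is clear of the keeper and the ball, at (324,273), has moved about 46 mm, so it is against the stop. Next is the swing, starting with its first half.

Call:
carry_out:
  offset:
    - [0.0006,-0.0062,0]
    - [0.0006,-0.0062,-0.0006]
    - [0.0006,-0.006,-0.0013]
    - [0.0006,-0.006,-0.0018]
    - [0.0005,-0.0055,-0.0024]
    - [0.0005,-0.0055,-0.0029]
    - [0,0,0]
  twist: [0,0,0,0,0,0,0]

```text
clock: 7.05
tool_pos: [0.5316, 0.0204, 0.1888]
eef_rot: [0.708, 0.026, -0.036, -0.705]
contact_force: [-11.0, -0.9, 2.1]
opening: 0.246
```

It swings freely into the notch, with lateral force under 1 N. Continuing down.

Call:
carry_out:
  offset:
    - [0.0005,-0.005,-0.0035]
    - [0.0005,-0.005,-0.004]
    - [0.0004,-0.004,-0.0045]
    - [0.0004,-0.004,-0.0048]
    - [0.0003,-0.003,-0.0052]
    - [0.0003,-0.003,-0.0056]
    - [0.0002,-0.0024,-0.0063]
    - [0,0,0]
  twist: [0,0,0,0,0,0,0,0]

```text
clock: 8.05
tool_pos: [0.5337, -0.006, 0.1545]
eef_rot: [0.708, 0.026, -0.036, -0.705]
contact_force: [-10.6, -1.4, 0.7]
opening: 0.236
```

```bash
python3 - <<'E'
from h import *
s=get_state();print(s['clock'],s['tool_pos'],s['contact_force'],s['moment'],s['opening']*.0881)
p=camera_params('wrist');c=[.601,.0987,.0958]
for q in [(-.08,-.097,.176)]:print(W(c,q),proj('wrist',W(c,q),p))
save('wrist','w4.png')
E
```

```text
8.05 [ 0.53366977 -0.00597082  0.15453594] [-10.60122826  -1.39769261   0.6879382 ] [-0.08911799  1.97412028  0.04521583] 0.020809278583605602
[ 0.53064522 -0.00550751  0.176     ] [315.74036233 283.21117348]
```

View pics/w4.png

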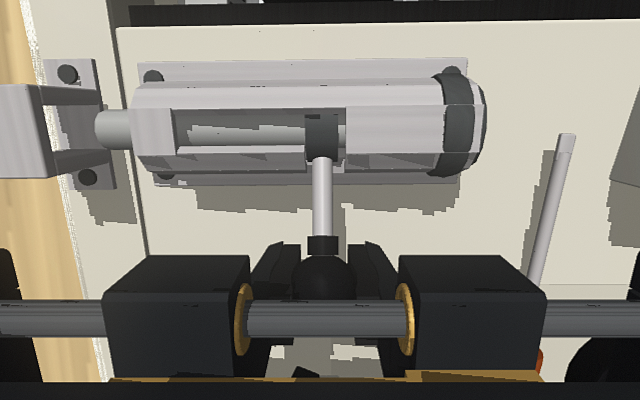

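The handle lies sideways in the notch with the ball at about (324,278). I'll press slightly further down to reach the bottom, then ease it back onto the front wall.

Call:
carry_out:
  offset:
    - [0,-0.0005,-0.002]
    - [0,-0.0005,-0.002]
    - [0,0,0]
  twist: [0,0,0]

```text
clock: 8.48
tool_pos: [0.5338, -0.0072, 0.1509]
eef_rot: [0.708, 0.026, -0.036, -0.705]
contact_force: [-11.1, -1.3, 1.6]
opening: 0.234
```

Call:
carry_out:
  offset:
    - [-0.003,0,0]
    - [-0.003,0,0]
    - [-0.002,0,0]
    - [0,0,0]
  twist: [0,0,0,0]

```text
clock: 8.98
tool_pos: [0.5312, -0.0068, 0.1525]
eef_rot: [0.707, 0.029, -0.032, -0.706]
contact_force: [-4.5, -3.9, 1.5]
opening: 0.234
```

The front wall now carries the load. I'll release some more, open, and look.

Call:
carry_out:
  offset:
    - [-0.003,0,0]
    - [0,0,0]
  twist: [0,0]

```text
clock: 9.22
tool_pos: [0.5311, -0.0065, 0.1533]
eef_rot: [0.707, 0.031, -0.03, -0.706]
contact_force: [-0.2, -4.5, 1.6]
opening: 0.232
```

Call:
carry_out:
  offset:
    - [0,0,0]
    - [0,0,0]
    - [0,0,0]
    - [0,0,0]
  twist: [0,0,0,0]
  grip: 0.05

```text
clock: 9.72
tool_pos: [0.5299, -0.0048, 0.1529]
eef_rot: [-0.706, -0.031, 0.031, 0.707]
contact_force: [0.6, -0.1, -1.1]
opening: 0.57
```

```bash
python3 - <<'E'
from h import *
s=get_state();print(s['clock'],s['tool_pos'],s['contact_force'],s['opening']*.0881)
p=camera_params('wrist');c=[.601,.0987,.0958]
for q in [(-.08,-.097,.176)]:print(W(c,q),proj('wrist',W(c,q),p))
save('wrist','w5.png')
E
```

```text
9.725 [ 0.52988114 -0.004815    0.15287662] [ 0.57431944 -0.1349748  -1.05853615] 0.05020219336660132
[ 0.53064522 -0.00550751  0.176     ] [325.94721592 288.58079083]
```

View pics/w5.png

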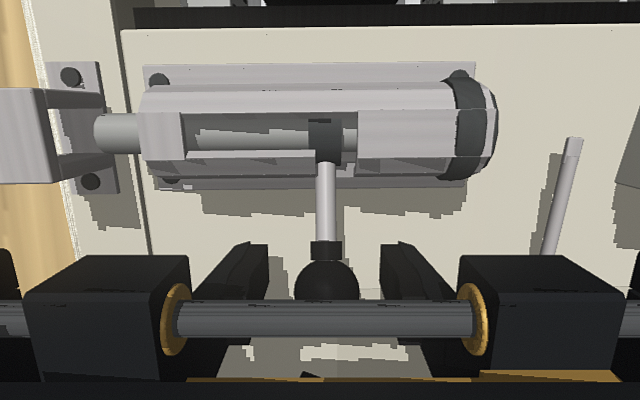

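The jaws are clear of the ball, now at about (326,290) against a predicted parked (326,289). The bolt stays drawn. I'll retreat straight up and check again.

Call:
carry_out:
  offset:
    - [0,0,0.015]
    - [0,0,0.03]
    - [0,0,0.04]
    - [0,0,0.04]
    - [0,-0.02,0.02]
    - [0,-0.03,0]
    - [0,0,0]
    - [0,0,0]
  twist: [0,0,0,0,0,0,0,0]

```text
clock: 10.78
tool_pos: [0.5296, -0.0542, 0.2983]
eef_rot: [-0.706, -0.031, 0.031, 0.707]
contact_force: [0.3, 0.9, 0.1]
opening: 0.572
```

```bash
python3 - <<'E'
from h import *
s=get_state();print(s['clock'],s['tool_pos'],s['contact_force'],s['opening']*.0881)
p=camera_params('wrist');c=[.601,.0987,.0958]
for q in [(-.08,-.097,.176),(-.076,-.038,.157)]:print(proj('wrist',W(c,q),p))
save('wrist','w6.png')
E
```

```text
10.775 [ 0.52961454 -0.05423184  0.29829717] [0.3121014  0.85458946 0.10119316] 0.05043350065234063
[330.93947028 133.86119979]
[335.5480172   52.99550169]
```

View pics/w6.png

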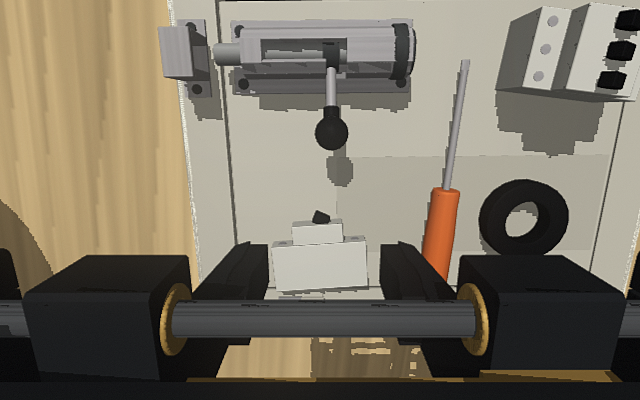

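The knob is at (331,133), matching the predicted parked (331,134). The rod is clear of the keeper, the loose parts are undisturbed, and the robot is free of contact. Handing in.

```bash
python3 -c "
from h import *
print(job.finish_job())"
```

```text
the job is handed in; nothing more can be done
None
```

The bolt is drawn and held: I pulled it about 46 mm to its stop, swung the handle sideways into the hold-back notch and let go. The job was handed in at about 10.8 s on the robot's clock, well under the 38 s limit.

- **Bolt parked:** In the last wrist picture, after the arm had backed off, the knob was at (331,133). The predicted parked spot is (331,134). The rod is clear of the keeper and stayed so after release.
- **Forces:** Contact force stayed below about 18 N wherever I read it, and was about 1 N (noise) once the arm was clear.
- **Loose parts:** The screwdriver, both breakers and the tape roll looked undisturbed. I did not take another picture of the multimeter or rail offcut, but the arm was never lowered near them.
- **What disagreed:** My first grasp was about 6 mm off centre, so I opened and regrasped before pulling. The gripper opening read 21–23 mm on the 25 mm ball throughout; I did not find out why, and the ball was never dropped.

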